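# Size a spice jar in the tapered gauge

## Robot

A 7-joint arm with a two-finger parallel gripper is mounted at the origin on a cart in front of the work surface, level with it; the furniture and walls round the work are solid. World frame = base frame: x ahead of the robot, y to its left, z up, the work surface at z = 0. Lengths are in m, angles in rad, forces in N, time in s.
With the tool pointing down it reaches from about 0.425 to 0.95 m from the base axis. Payload 4.7 kg.
Tool frame: the origin (TCP) lies on the centre line of the jaws, within the pads' length; the fingertips stand robot.nose_length ahead of it and the grasp point (between the pads) lies 8 mm behind it (robot.nose_length is the distance from the TCP to the fingertips, in m); z points along the fingers, y is the line along which they close (so a half turn about z gives the same grasp; the last joint's range is limited). The gripper opens to 85 mm and grips with 20 to 120 N. Pads are 22 mm wide; open, the fingers measure 114 mm over their backs; the gripper's body (76 mm by 85 mm) begins 54 mm behind the grasp point. The pads swing forward as they close: fully open they stand 13 mm farther back than shut.
Start: joints at [-1.316, 0.469, -0.049, 1.532, 0.024, 1.141, -0.082], TCP at [0.189, 0.648, 0.242] pointing down, gripper open.
Joint ranges: [-2.59, 2.59], [-0.33, 1.99], [-1.39, 1.29], [0.1, 2.45], [-1.04, 4.18], [0.21, 1.99], [-2.66, 2.66]. Speed limits (rad/s): [2.57, 2.57, 3.14, 3.14, 3.14, 3.14, 3.14].

## Interface

Orientations are given as [roll, pitch, yaw] about the fixed x, y, z axes, in that order (R = Rz(yaw) Ry(pitch) Rx(roll)).
In Python, from plant import robot gives the robot as it stands. Calls block until the motion is done:
- robot.goto(position, orientation): joint-space move of the TCP to a pose.
- robot.move_straight(position, vel=0.15, attitude=None, contact_N=None): straight line of the TCP; attitude=None keeps the orientation; vel is the mean speed in m/s. With contact_N (N) it stops when the force on the tool has changed by that much, and returns True; else False.
- robot.move_joints(angles): joint-space move.
- robot.grip(opening, strength=None): opening from 0.0 (shut) to 1.0 (fully open); strength is the grip in N (None keeps the last); returns when the fingers have stopped.
- robot.sleep(seconds).
- robot.inverse_kinematics(position, orientation): joint angles nearest the present ones, or None.
- robot.sense(): the state.
- robot.grab_frame(name): name is "scene" or "top" or "wrist"; returns a dict with "image" (420x560x3 uint8, red, green, blue), "range_z" (420x560 float32, m along the optical axis (not along the pixel's ray), 0 where there is no reading), "fx", "fy", "cx", "cy" (pixels), "dist_coeffs" ([k1, k2, p1, p2, k3] as OpenCV has them; the pictures are not rectified), "R" (3x3) and "t" (3): a world point X has camera coordinates R X + t. Camera axes: x right, y down, z forward; pixel columns grow to the right and rows downward; lengths in m; the calibration is good to about 2 mm. A picture is of the moment at which its call begins.
A pose or a line that the arm cannot do raises robot.IKError and nothing moves.
- robot.close_job(): hands the job in; it is judged then, once.
The state is a dict: "t": time; "joint_pos": joint angles; "joint_velocities": joint speeds; "effort": joint torques, N m; "tcp_pos": TCP position; "tcp_rot": TCP orientation; "wrist_force": force on the tool from outside, world axes, zero at the start; "torque": the same for the moment, N m; "opening": opening from 0.0 (shut) to 1.0 (fully open); "gripper_force": force on a finger pad.
Only numpy, scipy, OpenCV 4.12 (cv2) and the standard library are available. Lean on these libraries where they do the work, as an engineer would, in place of code of your own. Each camera call takes 0.05 s, during which the arm holds its last target. There are 200 camera calls.

## Task

Find the size of the red-lidded spice jar with the tapered gauge: stand it upright on the gauge's wooden base in the wide mouth of the slot and slide it along towards the narrow end until it wedges between the straight rail and the angled jaw. Leave it standing wedged there, then slide the gauge's orange-tabbed cursor until its red pointer is level with the middle of the jar, and let go. Leave all the other things where they stand.

Things in the scene. Friction and masses are not known exactly. Their poses are not given: they have to be found in the camera images.
- red_jar: the jar to be sized: small round spice jar with red lid and red body, 36 mm across, 76 mm tall (the top 15 mm is the lid, 34 mm across), about 80 g. Origin at the centre of its underside, z up. It starts standing on the worktop in any of three spots, the other two of which hold the blue and the white jar.
- gauge: sizing gauge, fixed to the worktop: wooden base 8 mm thick (x -95 to 70, y -140 to 150 mm) with a straight rail, the angled jaw and a cursor. Origin on the worktop, z up; the slot runs along y, wide at +y. Straight aluminium rail: x -40 to -18, y -130 to 130, z 8 to 26 mm; a jar touching its face (x = -18 mm) has its axis at x = 0. Cursor track along x = -65 mm.
- jaw: angled aluminium jaw, the slot's +x side, 22 x 260 x 18 mm, clamped immovably by two black screws (tops 33 mm above the worktop), in another place each time, so the jar's stop varies. Origin on its gauging face, mid-length, on the base. y runs along the face, x points out of the slot (face: x = 0), yawed 0.13 rad clockwise from the gauge. A jar touching it has its axis at x = -18 mm.
- cursor (a joint): travel of the cursor along the gauge's +y, 0 to 0.195 m; at 0 (right end, by the slot's narrow end) the pointer is at gauge y = -115 mm. It starts near 0; it slides with about 1.5 N of drag and stays where it is left.
- pointer (a point): tip of the cursor's red pointer, 28.5 mm above the worktop, at gauge x = -22 mm; axes as the gauge's. The cursor is a black block (28 mm in x, 32 in y, top 24 mm above the worktop) with an orange upright tab centred 43 mm from the tip towards gauge -x, at the tip's y: 12 mm thick along y, 20 mm along x, from 24 to 59 mm above the worktop. Pinch it along y from above, or push it.
- blue_jar: bystander: spice jar with dark blue lid, 36 mm across, 78 mm tall; origin under its centre
- white_jar: bystander: spice jar with white lid, 36 mm across, 74 mm tall; origin under its centre
- lemon: bystander: lemon, 72 x 57 x 58 mm, at the back
- salt_shaker: bystander: glass salt shaker, 44 mm across, 90 mm tall, at the back
- timer: bystander: red round kitchen timer, 64 mm across, 49 mm tall, at the right
- fish_tin: bystander: flat oblong tin, 63 x 105 x 23 mm, at the right
- garlic: bystander: garlic bulb, 54 mm, at the back left
- mouth (a point): point on the top of the gauge's base (8 mm above the worktop) inside the wide mouth of the slot, at gauge x = 0, y = 105 mm; axes as the gauge's. Between rail and jaw the slot is about 45 to 55 mm wide here and narrows 1 mm in 7.6 mm of travel towards gauge -y, to 14 to 25 mm at its far end. A jar stops between gauge y = -50 and 50 mm.

How it is judged:
On the way, in this order (a step that is already met when the one before it is completed fails the run):
1. the red-lidded jar stands upright on the gauge's base in the wide mouth of the slot (y of red_jar in the frame of gauge between 0.075 and 0.15 m and x of red_jar in the frame of gauge above -0.004 m and x of red_jar in the frame of jaw below -0.014 m and height (world z) of red_jar below 0.014 m and angle between red_jar's own z axis and vertical below 0.15 rad), for 0.2 s.
2. the jar, low in the slot, is wedged: it presses on the straight rail and on the angled jaw at once (contact force between red_jar and jaw above 0.5 N and contact force between red_jar and gauge above 0.5 N and x of red_jar in the frame of gauge below 0.0015 m and x of red_jar in the frame of jaw above -0.0195 m and height (world z) of red_jar below 0.014 m), for 0.05 s.
3. with the jar wedged and let go, the cursor's pointer is level with the jar's middle (x of red_jar in the frame of gauge below 0.0015 m and x of red_jar in the frame of jaw above -0.0195 m and y of red_jar in the frame of pointer between -0.005 and 0.005 m and contact force between the fingers and red_jar below 0.1 N), for 0.2 s.
At the end, for the whole second after the job is handed in: the red-lidded jar stands upright (within 0.1 rad) on the gauge's base, wedged in the slot with no more than 1.5 mm of gap to the straight rail or to the angled jaw, at rest, and the cursor's pointer is within 5 mm of the jar's middle along the slot (x of red_jar in the frame of gauge between -0.003 and 0.0015 m and x of red_jar in the frame of jaw between -0.0195 and -0.015 m and height (world z) of red_jar below 0.012 m and angle between red_jar's own z axis and vertical below 0.1 rad and y of red_jar in the frame of pointer between -0.005 and 0.005 m and linear speed of red_jar below 0.02 m/s); the robot touches nothing.
It fails at once if a bystander is moved by more than 3 cm (distance of any of blue_jar, white_jar, lemon, salt_shaker, timer, fish_tin, garlic from where it was at the start of the episode above 0.03 m).
It also fails if it takes over 58 s, if anything falls off the work surface, if the arm or the gripper's body presses on something with over 40 N, if the wrist force passes 120 N, or if a joint passes its speed limit or range.

## Working session

There is one attempt and no reset: what is moved stays moved. The work goes in short steps, each a Python script; the robot and the scene stay as the last script left them, time stands still between calls to the robot, and variables do not carry over. Pictures are saved under pics/ and viewed, at most 10 in all, crops included, and the job is handed in when it is done.

```bash
ls; mkdir -p pics
cat > h.py <<'E'
import numpy as np, cv2
from plant import robot
def cam(n): return robot.grab_frame(n)
def save(f,name): cv2.imwrite('pics/'+name,cv2.cvtColor(f['image'],cv2.COLOR_RGB2BGR))
def cloud(f):
    h,w=f['range_z'].shape
    u,v=np.meshgrid(np.arange(w,dtype=np.float64),np.arange(h,dtype=np.float64))
    K=np.array([[f['fx'],0,f['cx']],[0,f['fy'],f['cy']],[0,0,1]])
    p=cv2.undistortPoints(np.stack([u,v],-1).reshape(-1,1,2),K,np.array(f['dist_coeffs'],float)).reshape(h,w,2)
    z=f['range_z'].astype(float)
    P=np.dstack([p[...,0]*z,p[...,1]*z,z])
    X=(P-np.array(f['t']))@np.array(f['R'])
    X[z==0]=np.nan
    return X
E
python3 - <<'E'
from h import *
a=cam('top');b=cam('scene')
save(a,'top.png');save(b,'scene.png')
np.savez('top.npz',img=a['image'],X=cloud(a))
s=robot.sense();print(s['tcp_pos'],s['tcp_rot'],s['t'],robot.nose_length)
E
```

```text
pics
[0.18883353 0.64753447 0.24138252] [-3.13988742e+00  6.01642647e-05  2.85789161e+00] 0.1 0.011
```

View pics/top.png

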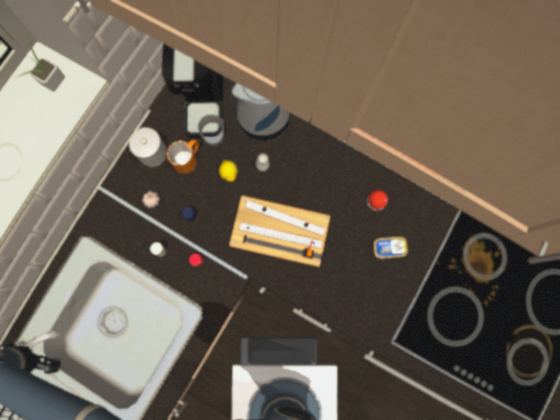

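View pics/scene.png

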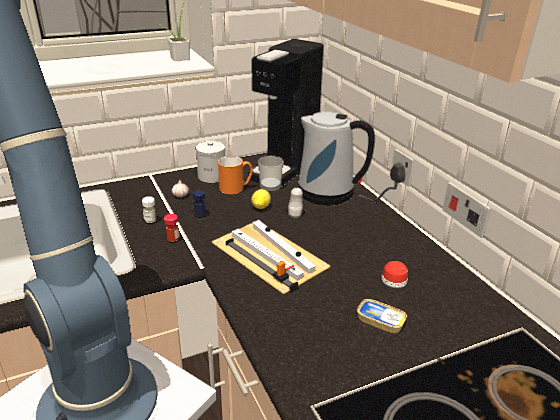

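The top view shows the red jar at (196,260), white at (157,249) and blue at (188,213). The gauge is around (280,230), with its wide mouth at the left and the cursor at (310,252). Next I'll measure these.

```bash
cat > m.py <<'E'
from h import *
def gauge(img,X,uv=None):
    hsv=cv2.cvtColor(img,cv2.COLOR_RGB2HSV)
    m=(X[...,2]>0.002)&(X[...,2]<0.014)&(hsv[...,0]>8)&(hsv[...,0]<28)&(hsv[...,1]>70)&(hsv[...,2]>100)
    return m
E
python3 - <<'E'
from m import *
d=np.load('top.npz');img,X=d['img'],d['X']
m=gauge(img,X); n,l,st,c=cv2.connectedComponentsWithStats(cv2.morphologyEx(m.astype(np.uint8),cv2.MORPH_CLOSE,np.ones((9,9))))
for i in range(1,n):
    if st[i,4]>100: print(st[i],c[i])
i=l[225,236] or 1+np.argmax(st[1:,4])
P=X[(l==i)&m]; print(P[:,2].mean(),len(P))
r=cv2.minAreaRect((P[:,:2]*1000).astype(np.float32)); print(r,cv2.boxPoints(r))
for n,(u,v) in dict(red=(196,260),white=(157,249),blue=(188,213),tab=(310,252)).items():
    W=X[v-12:v+13,u-12:u+13].reshape(-1,3); C=img[v-12:v+13,u-12:u+13].reshape(-1,3)
    t=W[W[:,2]>(0.06 if n!='tab' else 0.045)]; print(n,len(t),t.mean(0),t.min(0),t.max(0))
print(X[260,215],X[230,340])
E
```

```text
[ 229  195  101   72 4872] [279.511289   230.68308703]
[464 238  28  43 520] [475.85       258.00961538]
0.007257654647177866 2797
((567.578857421875, 18.959503173828125), (296.62823486328125, 172.4276580810547), 77.49225616455078) [[ 451.29053 -107.16318]
 [ 619.626   -144.5061 ]
 [ 683.8672   145.08218]
 [ 515.53174  182.42511]]
red 115 [0.46762168 0.27071704 0.07429863] [0.4507362  0.25399967 0.06125641] [0.48325602 0.28764779 0.08221711]
white 107 [0.49837604 0.39100707 0.07266147] [0.48150427 0.37622627 0.06008097] [0.51447315 0.40803302 0.08344304]
blue 106 [0.60573334 0.30037428 0.07646034] [0.58902646 0.28594981 0.06671243] [0.62269605 0.31661778 0.08359547]
tab 25 [ 0.49282117 -0.06930013  0.0567609 ] [ 0.48351942 -0.0756752   0.04640056] [ 0.50106141 -0.06339179  0.06350119]
[ 4.71848286e-01  2.20696150e-01 -4.00737030e-04] [ 5.71192038e-01 -1.73784567e-01  3.01402150e-04]
```

```bash
cat > g.py <<'E'
from h import *
A=-0.218; YAW=np.pi+A; DOWN=[np.pi,0,YAW]
xh=np.array([np.cos(A),np.sin(A)]); yh=np.array([-np.sin(A),np.cos(A)])
O=np.array([0.5787,0.0114])
def W(x,y,z): return np.r_[O+x*xh+y*yh,z]
def G(p): d=np.array(p[:2])-O; return np.r_[d@xh,d@yh]
def st(*k):
    s=robot.sense(); print('t%.1f'%s['t'],'tcp',np.round(s['tcp_pos'],4),'G',np.round(G(s['tcp_pos'])*1000,1),'F',np.round(s['wrist_force'],1),'open %.3f'%s['opening'],np.round(s['gripper_force'],1)); return s
E
python3 - <<'E'
from g import *
robot.goto([0.4676,0.2707,0.17],DOWN)
f=cam('wrist');save(f,'w1.png');X=cloud(f);np.savez('w1.npz',img=f['image'],X=X)
img=f['image'].astype(int)
m=(img[...,0]>2*img[...,1])&(img[...,0]>90)&(X[...,2]>0.068)&(X[...,2]<0.09)
print(m.sum(),np.nanmean(X[m],0),np.nanmin(X[m],0),np.nanmax(X[m],0))
st()
E
```

```text
1824 [0.46501916 0.27262296 0.07568713] [0.44883488 0.25488066 0.06801299] [0.48332652 0.28975325 0.07809176]
t1.9 tcp [0.4672 0.2722 0.1702] G [-165.2  230.6] F [-0.2  0.3 -0.4] open 1.003 0.0
```

View pics/w1.png

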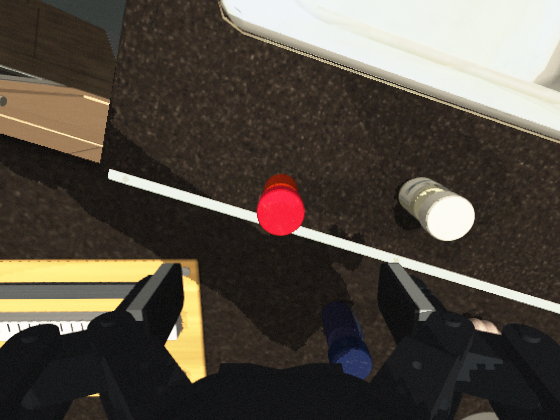

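Wrist view: red lid at (281,210), clear of the white and blue jars; it measures x=0.466, y=0.272, top at 76 mm, which matches the given height. Grasping it now.

Run:
```python
from g import *
robot.move_straight([0.466,0.272,0.043],vel=0.12)
st()
robot.grip(0.0,30); st()
p=robot.sense()['tcp_pos']
robot.move_straight([p[0],p[1],0.12]); st()
robot.goto(W(0.0,0.112,0.14),DOWN); st()
f=cam('wrist');save(f,'w2.png');X=cloud(f);np.savez('w2.npz',img=f['image'],X=X)
t=cam('top');np.savez('top2.npz',img=t['image'],X=cloud(t))
```

```text
t3.1 tcp [0.4665 0.2723 0.0436] G [-165.9  230.5] F [-0.7 -1.3 -0.4] open 0.998 0.0
t3.6 tcp [0.4663 0.2721 0.0435] G [-166.1  230.2] F [-0.4  0.2  4.1] open 0.402 29.8
t4.3 tcp [0.4656 0.2718 0.1193] G [-166.7  229.8] F [ 0.3  0.3 -1.2] open 0.402 30.0
t5.1 tcp [0.6014 0.1226 0.1388] G [ -1.9 113.5] F [-1.2  0.1 -0.9] open 0.403 30.0
```

View pics/w2.png

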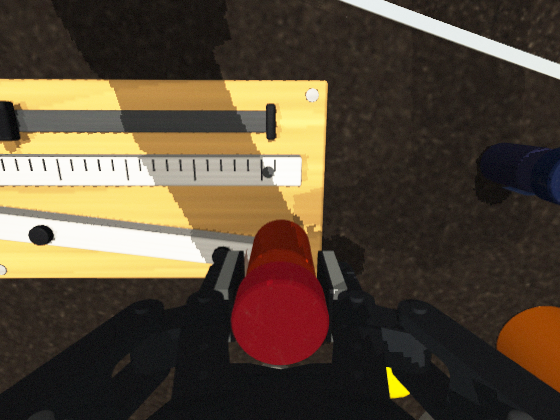

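The jar is held over the mouth. The base corner is at (326,82), and the rail runs along v≈155–187 to u=300. Now refining the gauge pose from this closer view.

Run:
```python
from g import *
d=np.load('w2.npz');img,X=d['img'],d['X']
for v in (120,171,215,270): print(v,[np.round(np.r_[G(X[v,u])*1000,X[v,u,2]*1000],1).tolist() for u in (60,150,240)])
Z=X[...,2]
# top edge of wood -> x=-95 ; right edge -> y=150
def line(pts): 
    pts=np.array(pts); k=np.polyfit(pts[:,0],pts[:,1],1); return k
hs=cv2.cvtColor(img,cv2.COLOR_RGB2HSV); wood=(hs[...,1]>80)&(hs[...,2]>70)&(hs[...,0]>8)&(hs[...,0]<28)
P=[G(X[np.argmax(wood[60:110,u])+60+1,u]) for u in range(30,310,4)]
k=np.polyfit([p[1] for p in P],[p[0] for p in P],1); print('x edge at y=0:',k[1]*1000,'slope',k[0])
E_=[]
for v in range(95,215,4):
    u=300+np.max(np.nonzero(wood[v,300:345])[0],initial=-1); E_.append(G(X[v,u])*1000)
print('y edge',np.median(E_,0))
# rail: z in 22..30, bright
m=(Z>0.020)&(Z<0.031)
g=np.dstack([(X[...,0]-O[0])*xh[0]+(X[...,1]-O[1])*xh[1],(X[...,0]-O[0])*yh[0]+(X[...,1]-O[1])*yh[1]])*1000
for y in range(-40,130,20):
    s=m&(abs(g[...,1]-y)<4)
    xs=g[...,0][s]; h=xs[(xs<0)&(xs>-50)]; j=xs[xs>0]
    print(y,len(h),np.percentile(h,[2,98]).round(1) if len(h) else '',np.percentile(j,[2,98]).round(1) if len(j) else '')
print('rail end',np.percentile(g[...,1][m&(g[...,0]<-20)&(g[...,0]>-38)],99.5))
```

```text
120 [[-65.7, -50.8, 14.6], [-66.1, 16.1, 15.4], [-66.4, 83.0, 14.0]]
171 [[-29.4, -50.4, 26.0], [-29.8, 16.4, 26.8], [-30.0, 83.2, 26.4]]
215 [[8.6, -64.5, 14.7], [10.7, 4.8, 7.6], [10.3, 79.9, 8.4]]
270 [[60.8, -78.0, 8.4], [60.8, -0.2, 8.6], [-8.5, 96.2, 143.4]]
 ** On entry to DLASCL parameter number  4 had an illegal value
 ** On entry to DLASCL parameter number  4 had an illegal value
 ** On entry to DLASCL parameter number  4 had an illegal value
 ** On entry to DLASCL parameter number  4 had an illegal value
 ** On entry to DLASCL parameter number  5 had an illegal value
 ** On entry to DLASCL parameter number  4 had an illegal valueTraceback (most recent call last):
  File "<stdin>", line 10, in <module>
    c, resids, rank, s = lstsq(lhs, rhs, rcond)
                         ~~~~~^^^^^^^^^^^^^^^^^
    x, resids, rank, s = _umath_linalg.lstsq(a, b, rcond,
                         ~~~~~~~~~~~~~~~~~~~^^^^^^^^^^^^^
                                             signature=signature)
                                             ^^^^^^^^^^^^^^^^^^^^
    raise LinAlgError("SVD did not converge in Linear Least Squares")
numpy.linalg.LinAlgError: SVD did not converge in Linear Least Squares
```

Run:
```python
from g import *
d=np.load('w2.npz');img,X=d['img'],d['X']
Z=X[...,2]
m=(Z>0.021)&(Z<0.031)
g=np.dstack([(X[...,0]-O[0])*xh[0]+(X[...,1]-O[1])*xh[1],(X[...,0]-O[0])*yh[0]+(X[...,1]-O[1])*yh[1]])*1000
R=[];J=[]
for y in range(-60,110,10):
    s=m&(abs(g[...,1]-y)<4); xs=g[...,0][s]; h=xs[(xs<-10)&(xs>-50)]; j=xs[(xs>0)&(xs<70)]
    a=np.percentile(h,[2,98]).round(1) if len(h)>20 else None; b=np.percentile(j,[2,98]).round(1) if len(j)>20 else None
    print(y,a,b)
print('rail end',np.percentile(g[...,1][m&(g[...,0]<-20)&(g[...,0]>-38)],99.5))
w=(Z>0.004)&(Z<0.012); print('wood y end',np.percentile(g[...,1][w&(g[...,0]<-45)&(g[...,0]>-55)],99.5),'x start',np.percentile(g[...,0][w&(g[...,1]>0)&(g[...,1]<100)],.5))
```

```text
-60 [-40.2 -18.5] [ 9.  30.7]
-50 [-40.2 -18.5] [10.2 31.7]
-40 [-40.3 -18.5] [11.5 33.2]
-30 [-40.3 -18.6] [12.7 34.5]
-20 [-40.3 -18.7] [13.8 35.9]
-10 [-40.4 -18.8] [15.  37.4]
0 [-40.4 -18.7] [16.3 38.5]
10 [-40.4 -18.7] [17.5 39.7]
20 [-40.5 -18.9] [18.9 40.9]
30 [-40.6 -18.9] [20.1 42.2]
40 [-40.6 -18.9] [21.6 43.5]
50 [-40.7 -18.9] [22.7 44.3]
60 [-40.6 -18.9] [23.8 44.5]
70 [-40.7 -19. ] [25.1 32.5]
80 [-40.7 -19.1] [26.3 33.5]
90 [-40.8 -19.1] [27.5 42.3]
100 [-40.8 -19. ] None
rail end 276.0433221811275
wood y end 280.69494975037867 x start -94.8832662909779
```

```bash
sed -i 's/^A=-0.218/A=-0.214/; s/^O=.*/O=np.array([0.5787,0.0114])-0.0007*xh/' g.py
python3 - <<'E'
from g import *
robot.move_straight(W(0.005,0.110,0.10),attitude=DOWN,vel=0.1); st()
c=robot.move_straight(W(0.005,0.110,0.0515),vel=0.06,contact_N=4); print(c); robot.sleep(0.3); s=st()
z=s['tcp_pos'][2]
c=robot.move_straight(W(0.0025,0.045,z+0.0005),vel=0.06,contact_N=6); print(c); st()
E
```

```text
t5.8 tcp [0.6062 0.1183 0.0998] G [  4.8 110.3] F [-0.9 -0.4  0.3] open 0.402 30.0
True
t6.8 tcp [0.6054 0.1178 0.0515] G [  4.2 109.6] F [ 0.1 -0.3  4.8] open 0.402 30.5
False
t8.1 tcp [0.5895 0.0546 0.0515] G [ 2.1 44.5] F [-0.1 -0.3  0.1] open 0.402 30.1
```

Run:
```python
from g import *
robot.grip(0.0,20)
c=robot.move_straight(W(-0.0005,-0.015,0.0515),vel=0.03,contact_N=5); print(c); robot.sleep(.1); s=st()
print(np.r_[s['wrist_force'][:2]@xh,s['wrist_force'][:2]@yh])
```

```text
True
t9.8 tcp [0.5778 0.0119 0.0515] G [-0.3  0.3] F [-0.4 -1.5  5.8] open 0.399 30.6
[-0.05234557 -1.54773868]
```

Run:
```python
from g import *
def fg(s): f=np.array(s['wrist_force']); return np.round([f[:2]@xh,f[:2]@yh,f[2]],1)
p=robot.sense()['tcp_pos']
robot.move_straight(p+[0,0,0.0006],vel=0.02); print(fg(st()))
for i in range(6):
    g0=G(robot.sense()['tcp_pos'])
    c=robot.move_straight(W(-0.0004,g0[1]-0.003,p[2]+0.0006),vel=0.02); robot.sleep(.05); f=fg(st()); print(f)
    if f[1]>5: break
f=cam('wrist');save(f,'w3.png')
```

```text
t10.0 tcp [0.5776 0.0119 0.0518] G [-0.4  0.3] F [ 0.7  1.4 -0.4] open 0.400 30.2
[ 0.4  1.5 -0.4]
t10.4 tcp [0.5775 0.0113 0.0519] G [-0.5 -0.3] F [ 1.6  5.6 -2. ] open 0.407 30.3
[ 0.3  5.8 -2. ]
```

View pics/w3.png

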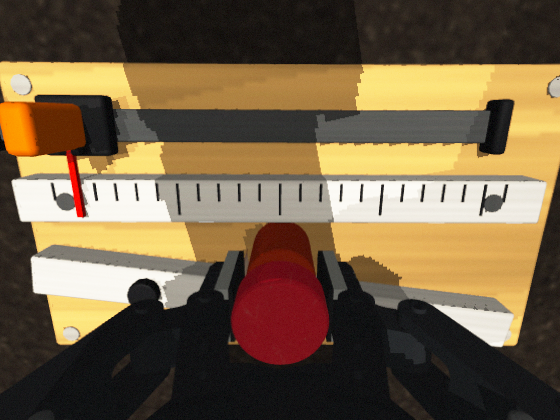

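It resists at about 6 N along the slot, with the jar at (280,300) between the rail and the jaw, so it looks wedged. I'll push a little more, release and check.

Run:
```python
from g import *
p=robot.sense()['tcp_pos']; z=p[2]; g0=G(p)
robot.move_straight(W(-0.0004,g0[1]-0.006,z-0.0003),vel=0.02); robot.sleep(.1); st()
robot.grip(1.0); s=st()
p=robot.sense()['tcp_pos']
robot.move_straight([p[0],p[1],0.2],vel=0.15)
robot.move_straight(W(0.05,0.0,0.25),vel=0.2);robot.sleep(.2); st()
f=cam('wrist');save(f,'w4.png');X=cloud(f);img=f['image'].astype(int);Z=X[...,2]
def gg(X): return np.dstack([(X[...,0]-O[0])*xh[0]+(X[...,1]-O[1])*xh[1],(X[...,0]-O[0])*yh[0]+(X[...,1]-O[1])*yh[1]])*1000
g=gg(X)
m=(img[...,0]>2*img[...,1])&(Z>0.079)&(Z<0.09)
r,_=cv2.minEnclosingCircle(g[m].astype(np.float32)),0
print('lid',m.sum(),Z[m].mean(),g[m].mean(0),r, 'z pct',np.percentile(Z[m],[2,98]))
A_=np.c_[g[m],np.ones(m.sum())]; print('tilt',np.linalg.lstsq(A_,Z[m]*1000,rcond=None)[0])
o=(img[...,0]>150)&(img[...,1]>50)&(img[...,2]<90)&(Z>0.053)&(Z<0.066); print('tab',o.sum(),g[o].mean(0) if o.any() else '')
```

```text
t10.9 tcp [0.5772 0.0105 0.0518] G [-0.5 -1.2] F [ 2.5  9.3 -0.4] open 0.399 30.7
t11.4 tcp [0.5762 0.0051 0.0516] G [-0.4 -6.7] F [ 0.6 -0.2 -0.5] open 1.001 0.0
t13.3 tcp [0.6254 0.0011 0.2487] G [48.5 -0.2] F [-0.4  0.2 -0.2] open 1.000 0.0
lid 1221 0.08423733606184321 [-0.51888972 -1.86349791] ((-0.23182320594787598, -1.765678882598877), 17.455320358276367) z pct [0.08235452 0.08588722]
tilt [-6.91735552e-03  2.05107724e-02  8.42719685e+01]
tab 940 [ 72.67848528 110.65550359]
```

View pics/w4.png

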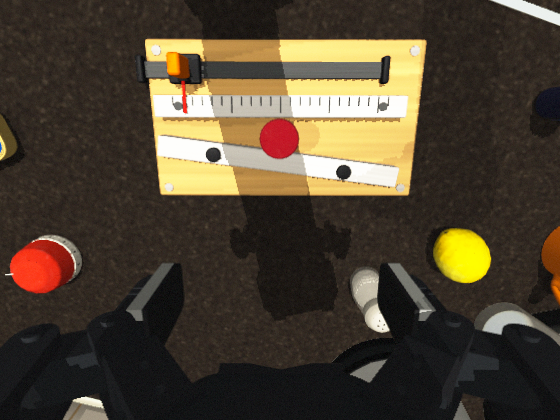

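The jar stands upright, wedged at (279,138), gauge y ≈ -1.5 mm, with its top at 84 mm. The tab is at (177,65). Next is the cursor.

Run:
```python
from g import *
ty=G([0.4928,-0.0693])[1]; print('tab y',ty)
robot.goto(W(-0.065,ty,0.13),DOWN)
robot.move_straight(W(-0.065,ty,0.046),vel=0.12,contact_N=8); st()
robot.grip(0.0,20); s=st(); z=s['tcp_pos'][2]
robot.move_straight(W(-0.065,-0.0015,z),vel=0.06,contact_N=15); robot.sleep(.3); s=st()
e=-0.0015-G(s['tcp_pos'])[1]
if abs(e)>0.0007: robot.move_straight(W(-0.065,-0.0015+e,z),vel=0.03); robot.sleep(.3); st()
```

```text
tab y -0.09710178539558452
t14.9 tcp [ 0.4947 -0.0695  0.0465] G [-64.2 -96.9] F [ 0.   0.1 -0.4] open 1.001 0.0
t15.6 tcp [ 0.494  -0.0696  0.0462] G [-64.9 -97.1] F [-0.3  1.   3.7] open 0.140 25.2
t17.6 tcp [0.5145 0.024  0.0462] G [-64.7  -1.4] F [ 3.1 -0.7  1.2] open 0.133 25.0
```

Run:
```python
from g import *
robot.grip(1.0); p=st()['tcp_pos']
robot.move_straight([p[0],p[1],0.2],vel=0.15)
robot.move_straight(W(0.05,0.0,0.25),vel=0.2);robot.sleep(.2)
f=cam('wrist');X=cloud(f);img=f['image'].astype(int);Z=X[...,2]
cv2.imwrite('pics/w5.png',cv2.resize(cv2.cvtColor(f['image'],cv2.COLOR_RGB2BGR)[20:210,130:440],None,fx=2.5,fy=2.5))
g=np.dstack([(X[...,:2]-O)@xh,(X[...,:2]-O)@yh])*1000
m=(img[...,0]>2*img[...,1])&(Z>0.079)&(Z<0.09)&(abs(g[...,0])<30)
print('lid',m.sum(),cv2.minEnclosingCircle(g[m].astype(np.float32)),g[m].mean(0))
o=(img[...,0]>150)&(img[...,1]>50)&(img[...,2]<90)&(Z>0.053)&(Z<0.066)&(g[...,0]<-40)&(g[...,0]>-90); print('tab',o.sum(),g[o].mean(0))
r=(img[...,0]>2*img[...,1])&(img[...,0]>100)&(Z>0.024)&(Z<0.034)&(g[...,0]<-19)&(g[...,0]>-45)&(abs(g[...,1])<20)
print('pointer',r.sum(),g[r].mean(0)); st()
```

```text
t18.4 tcp [0.5141 0.0239 0.0462] G [-65.   -1.5] F [-0.  -0.1  0.2] open 1.001 0.0
lid 1225 ((-0.3163740336894989, -1.7729541063308716), 17.499759674072266) [-0.60312564 -1.80912727]
tab 264 [-64.59064211  -1.73507296]
pointer 72 [-33.48982292  -1.45270507]
t20.6 tcp [0.6261 0.0012 0.2498] G [49.1  0.1] F [-1.3 -0.4 -1.5] open 1.005 0.0
```

View pics/w5.png

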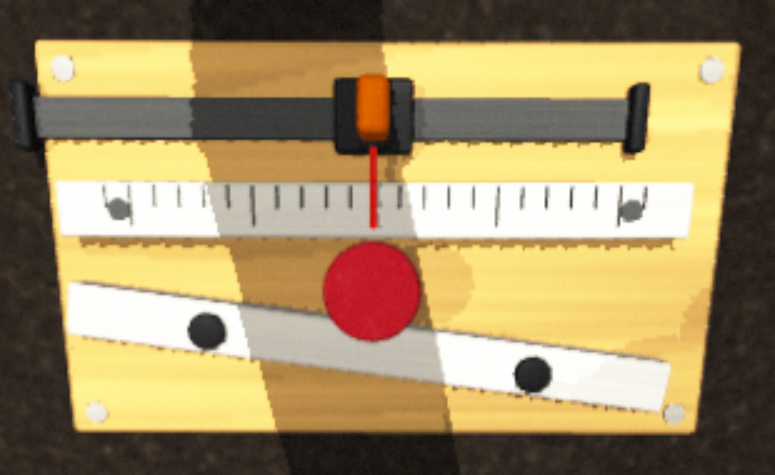

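The pointer (374,190) lines up with the lid centre (371,291), and the measured difference is under 0.5 mm. The jar is still wedged, so I'm handing in.

```bash
python3 -c "
from plant import robot
print(robot.close_job())"
```

```text
the job is handed in; nothing more can be done
None
```

I left the red jar standing wedged in the gauge and the cursor pointer within about 0.5 mm of its middle, measured from the wrist camera. The job is handed in; no verdict came back.

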